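# Put the clean microscope objectives back in their colour-coded tray

### The job

Put the four clean objectives away in the grey storage tray: red, yellow, green and blue, each standing upright, nose up, on the floor of the nest of its own colour. The two oil-immersion objectives, with the white and the black collar, still have to be cleaned, so leave them standing exactly where they are. These are delicate lenses: set each one down rather than dropping it, and do not knock any over.

Things in the scene. Friction and masses are not known exactly. Their poses are not given: they have to be found in the camera images.
- objective_red: Objective with red collar, clean, belongs in the tray. Loose, nose up on the bench (z=0), 40 mm or more clear of the others, about 150 g. Steel barrel 32 mm diameter, 35 mm high; red collar 35 mm diameter up to 44 mm; nose to 56 mm. Origin: centre of underside; z to the nose; yaw means nothing.
- objective_yellow: Objective with yellow collar, clean, belongs in the tray. Loose, nose up on the bench (z=0), 40 mm or more clear of the others, about 150 g. Steel barrel 32 mm diameter, 35 mm high; yellow collar 35 mm diameter up to 44 mm; nose to 56 mm. Origin: centre of underside; z to the nose; yaw means nothing.
- objective_green: Objective with green collar, clean, belongs in the tray. Loose, nose up on the bench (z=0), 40 mm or more clear of the others, about 150 g. Steel barrel 32 mm diameter, 35 mm high; green collar 35 mm diameter up to 44 mm; nose to 56 mm. Origin: centre of underside; z to the nose; yaw means nothing.
- objective_blue: Objective with blue collar, clean, belongs in the tray. Loose, nose up on the bench (z=0), 40 mm or more clear of the others, about 150 g. Steel barrel 32 mm diameter, 35 mm high; blue collar 35 mm diameter up to 44 mm; nose to 56 mm. Origin: centre of underside; z to the nose; yaw means nothing.
- objective_white: Objective with white collar, oil-immersion, not clean: stays. A 58 mm high amber bottle and a 35 mm jar stand among the objectives, 25 mm clear or more. Loose, nose up on the bench (z=0), 40 mm or more clear of the others, about 150 g. Steel barrel 32 mm diameter, 35 mm high; white collar 35 mm diameter up to 44 mm; nose to 56 mm. Origin: centre of underside; z to the nose; yaw means nothing.
- objective_black: Objective with black collar, oil-immersion, not clean: stays. Loose, nose up on the bench (z=0), 40 mm or more clear of the others, about 150 g. Steel barrel 32 mm diameter, 35 mm high; black collar 35 mm diameter up to 44 mm; nose to 56 mm. Origin: centre of underside; z to the nose; yaw means nothing.
- nest_red: Red nest, a shallow round cup fixed in the grey tray: 58 mm outside, 50 mm inside diameter, floor 4 mm thick, rim 9 mm high. Origin: centre of its underside, 5 mm above the bench; z up, x and y along the tray sides. Four nests in a 2 by 2 square, 80 mm between centres, in any order; tray fixed, 172 mm square, walls 18 mm high.
- nest_yellow: Yellow nest, a shallow round cup fixed in the grey tray: 58 mm outside, 50 mm inside diameter, floor 4 mm thick, rim 9 mm high. Origin: centre of its underside, 5 mm above the bench; z up, x and y along the tray sides. Four nests in a 2 by 2 square, 80 mm between centres, in any order; tray fixed, 172 mm square, walls 18 mm high.
- nest_green: Green nest, a shallow round cup fixed in the grey tray: 58 mm outside, 50 mm inside diameter, floor 4 mm thick, rim 9 mm high. Origin: centre of its underside, 5 mm above the bench; z up, x and y along the tray sides. Four nests in a 2 by 2 square, 80 mm between centres, in any order; tray fixed, 172 mm square, walls 18 mm high.
- nest_blue: Blue nest, a shallow round cup fixed in the grey tray: 58 mm outside, 50 mm inside diameter, floor 4 mm thick, rim 9 mm high. Origin: centre of its underside, 5 mm above the bench; z up, x and y along the tray sides. Four nests in a 2 by 2 square, 80 mm between centres, in any order; tray fixed, 172 mm square, walls 18 mm high.

How it is judged:
At the end, for the whole second after the job is handed in: Red, yellow, green and blue objectives each stand in the nest of their colour: within 12.5 mm of its centre, origin 1 to 7 mm above the nest's, tilt under 0.1 rad, released, at rest; the white and black ones are upright, at rest and within 20 mm of where they stood (horizontal distance between objective_red and nest_red below 0.0125 m and z of objective_red in the frame of nest_red between 0.001 and 0.007 m and angle between each of objective_red, objective_yellow, objective_green, objective_blue, objective_white, objective_black's own z axis and vertical below 0.1 rad and linear speed of each of objective_red, objective_yellow, objective_green, objective_blue, objective_white, objective_black below 0.02 m/s and contact force between the fingers and objective_red below 0.05 N and horizontal distance between objective_yellow and nest_yellow below 0.0125 m and z of objective_yellow in the frame of nest_yellow between 0.001 and 0.007 m and contact force between the fingers and objective_yellow below 0.05 N and horizontal distance between objective_green and nest_green below 0.0125 m and z of objective_green in the frame of nest_green between 0.001 and 0.007 m and contact force between the fingers and objective_green below 0.05 N and horizontal distance between objective_blue and nest_blue below 0.0125 m and z of objective_blue in the frame of nest_blue between 0.001 and 0.007 m and contact force between the fingers and objective_blue below 0.05 N and distance of each of objective_white, objective_black from where it was at the start of the episode below 0.02 m); the robot touches nothing.
It fails at once if a clean objective is knocked over (angle between any of objective_red, objective_yellow, objective_green, objective_blue's own z axis and vertical above 0.9 rad).
It fails at once if a clean objective is dropped or thrown (falls free more than 30 mm above the bench) ((height (world z) of objective_red above 0.03 m and contact force between anything else and objective_red below 0.02 N and linear speed of objective_red above 0.3 m/s) or (height (world z) of objective_yellow above 0.03 m and contact force between anything else and objective_yellow below 0.02 N and linear speed of objective_yellow above 0.3 m/s) or (height (world z) of objective_green above 0.03 m and contact force between anything else and objective_green below 0.02 N and linear speed of objective_green above 0.3 m/s) or (height (world z) of objective_blue above 0.03 m and contact force between anything else and objective_blue below 0.02 N and linear speed of objective_blue above 0.3 m/s)).
It fails at once if an oil objective (white or black collar) is moved more than 20 mm or knocked over (distance of any of objective_white, objective_black from where it was at the start of the episode above 0.02 m or angle between any of objective_white, objective_black's own z axis and vertical above 0.5 rad).
It also fails if it takes over 96 s, if anything falls off the work surface, if the arm or the gripper's body presses on something with over 40 N, if the wrist force passes 120 N, or if a joint passes its speed limit or range.

### The arm

A 7-joint arm with a two-finger parallel gripper is mounted at the origin on the work surface. World frame = base frame: x ahead of the robot, y to its left, z up, the work surface at z = 0. Lengths are in m, angles in rad, forces in N, time in s.
With the tool pointing down it reaches from about 0.425 to 0.925 m from the base axis. Payload 6.8 kg.
Tool frame: the origin (TCP) lies at the very end of the fingers, on their centre line; the grasp point (between the pads) lies 19 mm behind it; z points along the fingers, y is the line along which they close (so a half turn about z gives the same grasp; the last joint's range is limited). The gripper opens to 85 mm and grips with 20 to 120 N. Pads are 22 mm wide; open, the fingers measure 114 mm over their backs; the gripper's body (76 mm by 85 mm) begins 54 mm behind the grasp point. The pads swing forward as they close: fully open they stand 13 mm farther back than shut.
Start: joints at [1.097, 0.477, 0.022, 1.555, -0.011, 1.109, -0.083], TCP at [0.241, -0.63, 0.231] pointing down, gripper open.
Joint ranges: [-2.96, 2.96], [-0.34, 2.1], [-1.41, 1.46], [0.24, 2.44], [-1.37, 4.51], [0.17, 1.92], [-2.96, 2.96]. Speed limits (rad/s): [2.39, 2.39, 3.14, 3.14, 3.14, 3.14, 3.14].

### API

Orientations are given as a rotation vector (axis times angle).
In Python, from bench import get_obs, viewer, r gives the robot as it stands. The module is installed in compiled form; this text tells all that it offers.
- The arm moves only by the tool play_rows, never from a script. Its argument "commands" is a list that holds one entry, the list of rows, each a list of 5 numbers: the gripper's target within -1 to 1 (shut at 1, half-way at 0, fully open at -1), then the shift along the tool's x, y, z scaled (see below), then the turn about the tool's z scaled (see below). A call has 1 to 12 rows; each row is the pose to reach, as a shift and turn from the pose commanded when the call began, along the tool's axes at that moment; what a row does not reach only later rows make up. The controller multiplies each number of a shift by 0.2 m and each number of a turn by pi/2 rad. A row lasts 1/12 s, in which the tool goes at most 41.7 mm and 7.16 degrees, less where a joint would pass 70% of its speed; a pose out of reach is approached as far as the arm can. A call with a number of a shift or a turn outside -1 to 1 is refused whole. A call with a gripper value outside its range is refused whole. The fingers move at their own pace and stop on an object; "grip_force" is the grip in N (left out, the last holds). Time passes only in rows, so rows that repeat a pose let the fingers close. It gives the time, the measured TCP pose, the force, the opening and the grip force at its end, in the units of the state.
- get_obs(): the state, without advancing time (a new reading comes with each control period).
- viewer.grab_frame(name): name is "side" or "top" or "wrist"; returns a dict with "pixels" (480x640x3 uint8, red, green, blue), "fovy" (degrees; the focal length in pixels is half the picture's height over the tangent of half this angle, whatever the lens; pixels are square), "cx", "cy" (the principal point, pixels), "distortion" ([k1, k2, p1, p2, k3] as OpenCV has them; the pictures are not rectified), "world_to_cam" (4x4, takes a point from world to camera coordinates); the wrist camera has in their place "hand_eye" (4x4, takes a point from camera to tool coordinates, whose origin is the TCP and whose axes are the flange's). Camera axes: x right, y up, looking along -z (the intrinsics and any distortion apply to the point x, -y, -z); pixel columns grow to the right and rows downward; lengths in m; the calibration is good to about 2 mm. A picture is of the moment at which its call begins: read the wrist's pose just before it. There is no depth.
- r.hand_in(): hands the job in; it is judged then, once.
Trained networks look in a picture, given as the dict that the camera call returned (one of the last four; its "shot" number tells which), for a name from the list of things; names that differ only in an ending like _2 or _b are one class to them, and where a whole thing is asked for, a point or a joint stands for the part that bears it (a point fixed in the world has none). Each returns a list of dicts, best first, with "score" (0 to 1); they miss things now and then, are a little off and sometimes report something else, mostly with a low value. They report only what shows in the picture. A call takes as long as a camera call.
- viewer.trace(picture, thing): "pixels" (480x640 bool, what is visible of it) and "rect" ([left, top, right, bottom] in pixels, round what is visible of it).
The state is a dict: "clock": time; "joints": joint angles; "qvel": joint speeds; "tau": joint torques, N m; "tcp_pos": TCP position; "orientation": TCP orientation; "contact_force": force on the tool from outside, world axes, zero at the start; "moment": the same for the moment, N m; "grip_width": finger opening in m; "gripper_force": force on a finger pad.
Only numpy, scipy, OpenCV 4.12 (cv2) and the standard library are available. Lean on these libraries where they do the work, as an engineer would, in place of code of your own. Each camera call takes 0.05 s, during which the arm holds its last target. There are 200 camera calls.

## Working session

There is one attempt and no reset: what is moved stays moved. The work goes in short steps, Python scripts to look and compute and a tool call to move; the robot and the scene stay as the last step left them, time stands still between calls to the robot, and variables do not carry over. Pictures are saved under pics/ and viewed, at most 14 in all, crops included, and the job is handed in when it is done.

Besides the shell and the picture viewer there is one more tool, called after "Call:" as name([rows], argument=value, ...), one row to a line, values as JSON. play_rows: Moves the arm, as the interface text tells. Shifts and turns lie within -1 to 1; 1 stands for 0.2 m of shift or pi/2 rad of turn. Its arguments: {"type":"object","properties":{"commands":{"type":"array","items":{"type":"array","items":{"type":"array","items":{"type":"number","minimum":-1,"maximum":1}}}},"grip_force":{"type":"number"}},"required":["commands"]}

```bash
mkdir -p pics; python3 - <<'E'
from bench import get_obs, viewer, r
import cv2,numpy as np
o=get_obs(); print(o)
for n in ["top","side"]:
    f=viewer.grab_frame(n)
    cv2.imwrite(f"pics/{n}0.png",f["pixels"][:,:,::-1])
    print(n,{k:v for k,v in f.items() if k!="pixels"})
E
```

```text
{'clock': 0.0, 'joints': array([ 1.09689181,  0.47778235,  0.02232128,  1.55648353, -0.01150145,
        1.10929876, -0.08311207]), 'qvel': array([ 0.00139468, -0.00038342, -0.00134957, -0.00182376, -0.00080237,
        0.00051633, -0.00128693]), 'tau': array([-7.10499880e-04, -5.96453297e+01,  1.60793200e+00, -2.81196177e+01,
        1.24824891e-02,  9.36980650e-03,  2.33537810e-05]), 'tcp_pos': array([ 0.24122569, -0.62977216,  0.23032372]), 'orientation': array([-3.08742746e+00, -5.71119701e-01,  7.21912427e-04]), 'contact_force': array([-1.26322391e-04,  2.48256734e-02, -3.73567253e-01]), 'moment': array([ 0.02029322,  0.04243332, -0.01418863]), 'gripper_force': 0.0, 'grip_width': 0.08544813688625383}
top {'fovy': 43.48004676822056, 'cx': 306.9775645448412, 'cy': 249.61584189615266, 'distortion': array([-0.08288987,  0.        ,  0.        ,  0.        ,  0.        ]), 'world_to_cam': array([[ 0.01450864, -0.99988335,  0.00477261,  0.00332039],
       [ 0.99511225,  0.01490536,  0.09761882, -0.55131852],
       [-0.09767857,  0.00333296,  0.99521243, -0.98840594],
       [ 0.        ,  0.        ,  0.        ,  1.        ]]), 'shot': 1}
side {'fovy': 45.22601436985899, 'cx': 331.4237261846146, 'cy': 238.52155872740263, 'distortion': array([0.03409505, 0.        , 0.        , 0.        , 0.        ]), 'world_to_cam': array([[-0.96761332, -0.25125586,  0.0243919 ,  0.50791176],
       [ 0.14754644, -0.48450974,  0.86225307, -0.12616664],
       [-0.20482802,  0.83792649,  0.50588998, -0.90163711],
       [ 0.        ,  0.        ,  0.        ,  1.        ]]), 'shot': 2}
```

View pics/top0.png

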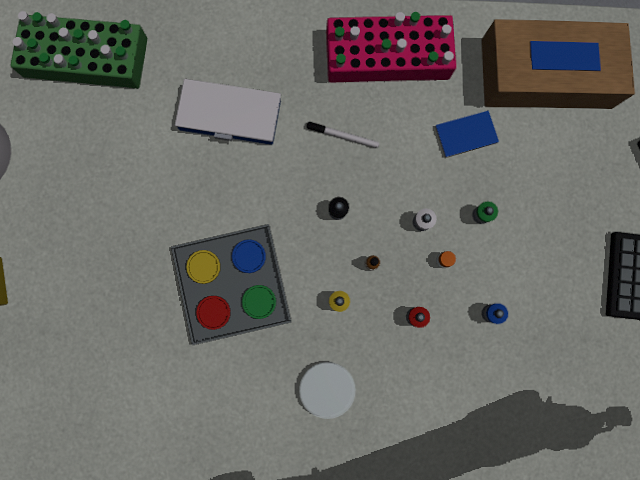

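```bash
cat > h.py <<'E'
from bench import get_obs, viewer, r
import cv2,numpy as np
from scipy.spatial.transform import Rotation as R
def K(f):
    F=240/np.tan(np.radians(f["fovy"])/2)
    return np.array([[F,0,f["cx"]],[0,F,f["cy"]],[0,0,1.]])
def c2w(f,obs=None):
    if "world_to_cam" in f: return np.linalg.inv(f["world_to_cam"])
    T=np.eye(4);T[:3,:3]=R.from_rotvec(obs["orientation"]).as_matrix();T[:3,3]=obs["tcp_pos"]
    return T@f["hand_eye"]
def pix2w(f,px,z,obs=None):
    M=c2w(f,obs)
    p=cv2.undistortPoints(np.array(px,float).reshape(-1,1,2),K(f),f["distortion"])[:,0]
    d=np.c_[p[:,0],-p[:,1],-np.ones(len(p))]@M[:3,:3].T
    return M[:3,3]+d*((z-M[2,3])/d[:,2])[:,None]
def w2pix(f,P,obs=None):
    W=np.linalg.inv(c2w(f,obs)); P=np.atleast_2d(P)
    c=P@W[:3,:3].T+W[:3,3]; c=c*[1,-1,-1]
    return cv2.projectPoints(c,np.zeros(3),np.zeros(3),K(f),f["distortion"])[0][:,0]
E
python3 - <<'E'
from h import *
f=viewer.grab_frame("top")
for kind in ["objective","nest"]:
  for c in ["red","yellow","green","blue","white","black"]:
    if kind=="nest" and c in("white","black"): continue
    for d in viewer.trace(f,kind+"_"+c)[:2]:
        rc=d["rect"]; m=d["pixels"]; ys,xs=np.nonzero(m)
        ctr=[(rc[0]+rc[2])/2,(rc[1]+rc[3])/2]
        z=0.03 if kind=="objective" else 0.012
        print(kind,c,round(d["score"],2),np.round(rc),m.sum(),np.round([xs.mean(),ys.mean()]),pix2w(f,ctr,z)[0].round(4),pix2w(f,[xs.mean(),ys.mean()],z)[0].round(4))
E
```

```text
objective red 0.82 [406. 308. 429. 327.] 388 [418. 317.] [ 0.4401 -0.1752  0.03  ] [ 0.441  -0.1755  0.03  ]
objective yellow 0.78 [331. 292. 351. 315.] 312 [339. 300.] [ 0.4618 -0.0466  0.03  ] [ 0.4664 -0.0425  0.03  ]
objective green 0.63 [470. 200. 499. 222.] 475 [485. 213.] [ 0.6216 -0.2909  0.03  ] [ 0.619  -0.2914  0.03  ]
objective green 0.41 [326. 290. 351. 317.] 385 [338. 301.] [ 0.4617 -0.0425  0.03  ] [ 0.4657 -0.042   0.03  ]
objective blue 0.9 [480. 303. 509. 321.] 440 [494. 313.] [ 0.4497 -0.3052  0.03  ] [ 0.4479 -0.3051  0.03  ]
objective white 0.85 [411. 209. 438. 232.] 435 [424. 219.] [ 0.604  -0.1869  0.03  ] [ 0.6053 -0.1867  0.03  ]
objective black 0.62 [328. 199. 350. 219.] 405 [337. 208.] [ 0.6209 -0.0421  0.03  ] [ 0.6228 -0.0388  0.03  ]
nest yellow 0.66 [187. 250. 221. 283.] 892 [204. 266.] [0.5213 0.1875 0.012 ] [0.5211 0.1877 0.012 ]
nest green 0.98 [240. 285. 278. 320.] 942 [259. 301.] [0.4619 0.092  0.012 ] [0.4633 0.0912 0.012 ]
nest blue 0.7 [230. 240. 263. 272.] 875 [249. 256.] [0.5405 0.1146 0.012 ] [0.5405 0.1112 0.012 ]
```

The top view shows the tray at (230,284) with yellow (202,266), blue (248,256), red (212,312) and green (258,301) nests. The objectives are black (339,208), white (426,219), green (487,212), yellow (340,300), red (419,317) and blue (497,313), with the bottle at (372,262) and the jar at (447,259). The network's nest centres look good, though it missed the red nest and its second "green" hit is really the yellow objective.

```bash
python3 - <<'E'
from h import *
f=viewer.grab_frame("top"); im=f["pixels"]
hsv=cv2.cvtColor(im,cv2.COLOR_RGB2HSV)
print("cam",c2w(f)[:3,3].round(3))
H={"red":(0,6),"yellow":(20,32),"green":(60,85),"blue":(105,120)}
obj={"red":(419,317),"yellow":(340,300),"green":(487,212),"blue":(497,313)}
nest={"red":(212,312),"yellow":(203,266),"green":(258,301),"blue":(248,256)}
def blob(c,p,w):
    x,y=p; s=hsv[y-w:y+w,x-w:x+w].astype(int)
    h=s[...,0]; lo,hi=H[c]
    m=((h>=lo)&(h<=hi)|((c=="red")&(h>=172)))&(s[...,1]>130)&(s[...,2]>40)
    n,l,st,ce=cv2.connectedComponentsWithStats(m.astype(np.uint8),connectivity=8)
    k=1+np.argmax(st[1:,4]); ys,xs=np.nonzero(l==k)
    pts=np.c_[xs+x-w,ys+y-w].astype(np.float32)
    return cv2.minEnclosingCircle(pts),len(pts)
ns={}
for c in H:
    (ce,ra),n=blob(c,obj[c],20); print("obj",c,np.round(ce,1),round(ra,1),n,pix2w(f,ce,0.041)[0,:2].round(4))
for c in H:
    (ce,ra),n=blob(c,nest[c],26); ns[c]=pix2w(f,ce,0.013)[0,:2]; print("nest",c,np.round(ce,1),round(ra,1),n,ns[c].round(4))
for a,b in [("red","green"),("red","yellow"),("blue","green"),("blue","yellow"),("red","blue"),("yellow","green")]: 
    d=ns[b]-ns[a];print(a,b,np.linalg.norm(d).round(4),np.degrees(np.arctan2(d[1],d[0])).round(1))
for n,p,z in [("bottle",(372,262),.058),("jar",(447,259),.035),("white",(426,217),.05),("black",(339,208),.042)]: print(n,pix2w(f,p,z)[0,:2].round(3))
o=get_obs();print(R.from_rotvec(o["orientation"]).as_matrix().round(4))
E
```

```text
cam [0.452 0.015 1.037]
obj red [419.  316.5] 10.6 279 [ 0.4415 -0.1754]
obj yellow [339.  300.8] 10.5 279 [ 0.4657 -0.0426]
obj green [487.1 211.2] 10.0 241 [ 0.6196 -0.2919]
obj blue [497.2 313.2] 10.3 263 [ 0.4482 -0.3067]
nest red [212.9 312.1] 17.1 906 [0.4437 0.1694]
nest yellow [202.8 266.4] 16.9 894 [0.5212 0.1889]
nest green [258.6 301.5] 16.9 887 [0.4629 0.0922]
nest blue [248.3 256. ] 17.0 900 [0.5401 0.1116]
red green 0.0796 -76.0
red yellow 0.0799 14.1
blue green 0.0796 -165.9
blue yellow 0.0796 103.8
red blue 0.1124 -31.0
yellow green 0.1129 -121.1
bottle [ 0.529 -0.095]
jar [ 0.538 -0.224]
white [ 0.606 -0.186]
black [ 0.621 -0.041]
[[ 0.9338  0.3577  0.    ]
 [ 0.3577 -0.9338 -0.    ]
 [ 0.      0.     -1.    ]]
```

Call:
play_rows([
  [[-0.5,0.77,-0.57,0.2,0],[-0.5,0.77,-0.57,0.2,0],[-0.5,0.77,-0.57,0.2,0],[-0.5,0.77,-0.57,0.2,0],[-0.5,0.77,-0.57,0.2,0],[-0.5,0.77,-0.57,0.2,0]],
], grip_force=40)

```text
clock: 1.2
tcp_pos: [0.3493, -0.4617, 0.1901]
orientation: [-3.082, -0.586, -0.003]
contact_force: [1.1, 1.0, -0.3]
grip_width: 0.064
gripper_force: 0.0
```

Call:
play_rows([
  [[-0.5,0.77,-0.57,0.2,0],[-0.5,0.77,-0.57,0.2,0],[-0.5,0.77,-0.57,0.2,0],[-0.5,0.77,-0.57,0.2,0],[-0.5,0.77,-0.57,0.2,0],[-0.5,0.77,-0.57,0.2,0],[-0.5,0.77,-0.57,0.2,0]],
])

```text
clock: 1.78
tcp_pos: [0.4486, -0.3056, 0.1512]
orientation: [-3.087, -0.578, -0.0]
contact_force: [-0.5, -1.5, 0.9]
grip_width: 0.0641
gripper_force: 0.0
```

```bash
cat >> h.py <<'E'
OBJ={"red":(.4415,-.1754),"yellow":(.4657,-.0426),"green":(.6196,-.2919),"blue":(.4482,-.3067)}
NEST={"red":(.4437,.1694),"yellow":(.5212,.1889),"green":(.4629,.0922),"blue":(.5401,.1116)}
def go(x,y,z):
    o=get_obs(); d=np.array([x,y,z])-o["tcp_pos"]
    t=R.from_rotvec(o["orientation"]).as_matrix().T@d/0.2
    print("t",round(o["clock"],2),"tcp",o["tcp_pos"].round(4),"w",round(o["grip_width"],4),"scaled",t.round(3))
E
python3 - <<'E'
from h import *
go(*OBJ["blue"],.018)
o=get_obs(); f=viewer.grab_frame("wrist"); print(f["hand_eye"].round(3),f["fovy"],w2pix(f,[.4482,-.3067,.044],o),w2pix(f,[.4482,-.3067,.056],o))
for d in viewer.trace(f,"objective_blue"): print(d["score"],d["rect"])
cv2.imwrite("pics/w1.png",f["pixels"][:,:,::-1])
E
```

```text
t 1.78 tcp [ 0.4486 -0.3056  0.1512] w 0.0641 scaled [-0.004  0.005  0.666]
[[ 0.001  0.947  0.32   0.081]
 [ 1.    -0.001  0.    -0.001]
 [ 0.     0.32  -0.947 -0.143]
 [ 0.     0.     0.     1.   ]] 63.85075680655373 [[319.19576337 236.95305696]] [[319.28830428 242.69413408]]
0.78 [293.7, 202.9, 347.2, 264.3]
```

View pics/w1.png

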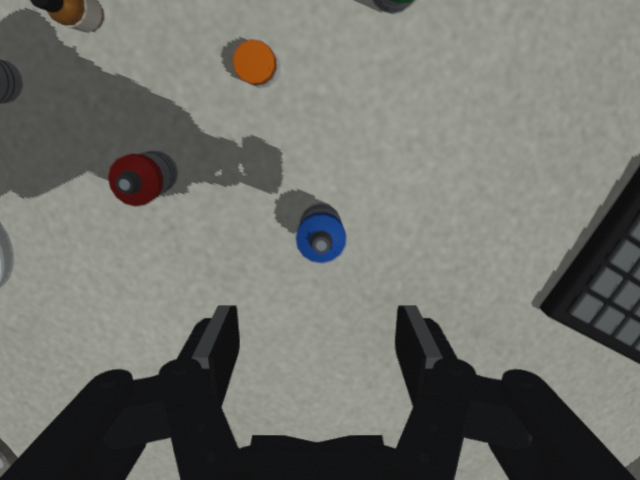

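The wrist view shows the blue collar at (321,237) and its nose at (320,242), within 2 px of the prediction. The fingers straddle it and nothing is in the way, so I'll descend and grip.

Call:
play_rows([
  [[-0.5,0,0,0.2,0],[-0.5,0,0,0.4,0],[-0.5,0,0,0.56,0],[-0.5,0,0,0.64,0],[-0.5,0,0,0.665,0],[-0.5,0,0,0.665,0],[1,0,0,0.665,0],[1,0,0,0.665,0],[1,0,0,0.665,0],[1,0,0,0.665,0],[1,0,0,0.665,0],[1,0,0,0.665,0]],
])

```text
clock: 2.88
tcp_pos: [0.4485, -0.3083, 0.0201]
orientation: [3.087, 0.57, 0.003]
contact_force: [-1.3, 0.1, 7.6]
grip_width: 0.0333
gripper_force: 39.5
```

Call:
play_rows([
  [[1,0,0,0,0],[1,0,0,0,0],[1,0,0,-0.05,0],[1,0,0,-0.1,0],[1,0,0,-0.1,0]],
])

```text
clock: 3.3
tcp_pos: [0.4489, -0.308, 0.0408]
orientation: [3.087, 0.571, 0.005]
contact_force: [0.6, -0.2, -0.5]
grip_width: 0.0333
gripper_force: 40.1
```

```bash
python3 - <<'E'
from h import *
go(*NEST["blue"],.15)
f=viewer.grab_frame("side"); p=w2pix(f,get_obs()["tcp_pos"])[0].astype(int); print(p)
c=f["pixels"][max(p[1]-100,0):p[1]+60,max(p[0]-100,0):p[0]+100,::-1]
cv2.imwrite("pics/s1.png",cv2.resize(c,None,fx=3,fy=3))
E
```

```text
t 3.3 tcp [ 0.4489 -0.308   0.0408] w 0.0333 scaled [ 1.178 -1.795 -0.548]
[402 180]
```

View pics/s1.png

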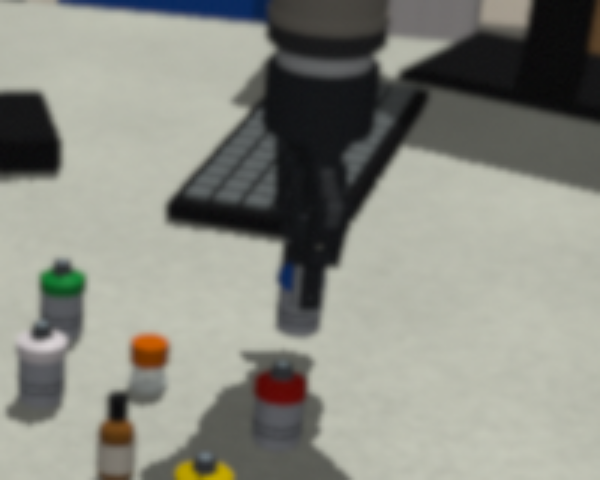

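Blue is held upright by the collar, with its base about level with the TCP minus 20 mm. I'll carry it to the blue nest.

Call:
play_rows([
  [[1,0,0,-0.1,0],[1,0,0,-0.28,0],[1,0,0,-0.46,0],[1,0.05,-0.08,-0.55,0],[1,0.15,-0.23,-0.55,0],[1,0.26,-0.4,-0.55,0],[1,0.37,-0.56,-0.55,0],[1,0.48,-0.73,-0.55,0],[1,0.59,-0.9,-0.55,0]],
])

```text
clock: 4.1
tcp_pos: [0.4931, -0.0953, 0.1484]
orientation: [3.089, 0.571, 0.0]
contact_force: [0.3, 0.1, -2.1]
grip_width: 0.0335
gripper_force: 40.3
```

Call:
play_rows([
  [[1,0.11,-0.17,0,0],[1,0.22,-0.34,0,0],[1,0.33,-0.51,0,0],[1,0.44,-0.68,0,0],[1,0.54,-0.82,0,0],[1,0.59,-0.9,0,0],[1,0.59,-0.9,0,0],[1,0.59,-0.9,0,0]],
])

```text
clock: 4.77
tcp_pos: [0.5387, 0.1147, 0.148]
orientation: [-3.088, -0.576, 0.001]
contact_force: [-0.1, -1.4, -2.7]
grip_width: 0.033
gripper_force: 40.3
```

```bash
python3 - <<'E'
from h import *
go(*NEST["blue"],.032)
o=get_obs(); f=viewer.grab_frame("wrist"); cv2.imwrite("pics/w2.png",f["pixels"][:,:,::-1])
for c in NEST:
    for d in viewer.trace(f,"nest_"+c)[:1]:
        rc=d["rect"]; print(c,round(d["score"],2),np.round(rc),w2pix(f,[*NEST[c],.013],o)[0].round(),pix2w(f,[(rc[0]+rc[2])/2,(rc[1]+rc[3])/2],.013,o)[0].round(4))
E
```

```text
t 4.77 tcp [0.5387 0.1147 0.148 ] w 0.033 scaled [0.001 0.017 0.58 ]
red 0.66 [182. 272. 250. 337.] [213. 306.] [0.4452 0.1675 0.013 ]
yellow 0.56 [181. 174. 254. 250.] [217. 211.] [0.5205 0.1878 0.013 ]
blue 0.83 [289. 184. 364. 260.] [322. 224.] [0.5426 0.1091 0.013 ]
```

View pics/w2.png

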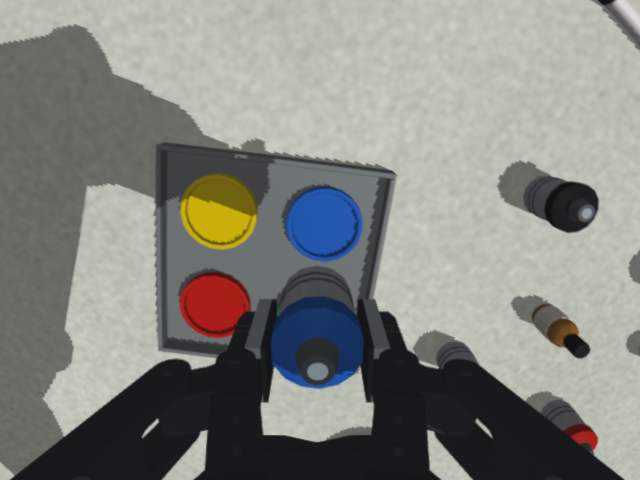

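The wrist view shows the nests where expected: blue (324,223), yellow (219,211) and red (215,304). The blue objective is upright in the fingers. I'll lower it.

Call:
play_rows([
  [[1,0,0.02,0.1,0],[1,0,0.02,0.28,0],[1,0,0.02,0.44,0],[1,0,0.02,0.53,0],[1,0,0.02,0.57,0],[1,0,0.02,0.57,0],[1,0,0.02,0.57,0]],
])

```text
clock: 5.6
tcp_pos: [0.5411, 0.1092, 0.0349]
orientation: [3.089, 0.57, 0.001]
contact_force: [0.5, 0.4, -0.8]
grip_width: 0.0332
gripper_force: 40.3
```

Call:
play_rows([
  [[1,0,0,0.01,0],[1,0,0,0.01,0],[1,0,0,0.01,0]],
])

```text
clock: 5.85
tcp_pos: [0.5414, 0.1097, 0.0334]
orientation: [-3.089, -0.571, -0.003]
contact_force: [-0.9, 0.1, -1.1]
grip_width: 0.0331
gripper_force: 40.3
```

Call:
play_rows([
  [[1,0,0,0.01,0],[1,0,0,0.01,0],[1,0,0,0.01,0]],
])

```text
clock: 6.1
tcp_pos: [0.5406, 0.1096, 0.0304]
orientation: [3.089, 0.572, 0.0]
contact_force: [-0.4, -0.5, -2.2]
grip_width: 0.0336
gripper_force: 40.3
```

Call:
play_rows([
  [[1,0,0,0.01,0],[1,0,0,0.01,0],[1,0,0,0.01,0]],
])

```text
clock: 6.35
tcp_pos: [0.5411, 0.1098, 0.0292]
orientation: [3.089, 0.571, 0.002]
contact_force: [-2.1, -1.1, 7.1]
grip_width: 0.0335
gripper_force: 41.0
```

Contact came at TCP 0.029, as predicted. I'll release and rise.

Call:
play_rows([
  [[-0.2,0,0,0,0],[-0.2,0,0,0,0],[-0.2,0,0,0,0],[-0.2,0,0,0,0],[-0.3,0,0,-0.1,0],[-0.3,0,0,-0.28,0],[-0.5,0,0,-0.46,0],[-0.5,0,0,-0.6,0],[-0.5,0,0,-0.6,0]],
])

```text
clock: 7.1
tcp_pos: [0.5442, 0.1107, 0.1542]
orientation: [-3.089, -0.571, -0.016]
contact_force: [1.1, -0.2, -0.0]
grip_width: 0.0641
gripper_force: 0.0
```

```bash
python3 - <<'E'
from h import *
go(*OBJ["green"],.15)
f=viewer.grab_frame("top"); 
cv2.imwrite("pics/t2.png",cv2.resize(f["pixels"][180:350,160:520,::-1],None,fx=2.2,fy=2.2,interpolation=cv2.INTER_CUBIC))
E
```

```text
t 7.1 tcp [0.5442 0.1107 0.1542] w 0.0641 scaled [-0.368  2.015  0.019]
```

View pics/t2.png

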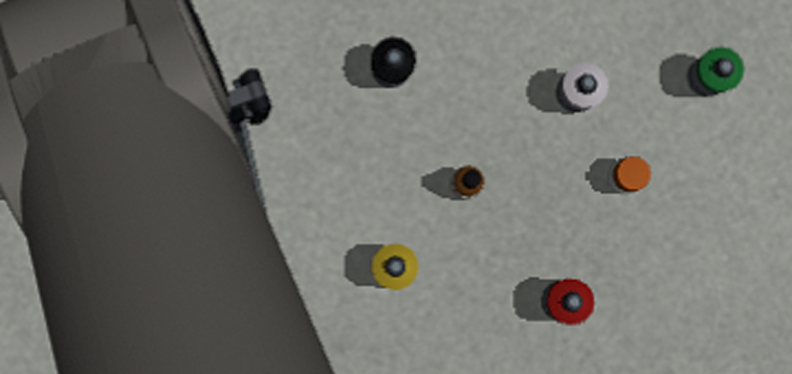

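The arm hides the tray in this view, and the remaining objectives are untouched. Green is next.

Call:
play_rows([
  [[-0.5,-0.18,1,0,0],[-0.5,-0.18,1,0,0],[-0.5,-0.18,1,0,0],[-0.5,-0.18,1,0,0],[-0.5,-0.18,1,0,0]],
])

```text
clock: 7.57
tcp_pos: [0.5777, -0.0932, 0.1469]
orientation: [3.089, 0.569, -0.003]
contact_force: [0.7, -0.2, -0.1]
grip_width: 0.0641
gripper_force: 0.0
```

Call:
play_rows([
  [[-0.5,-0.18,1,0,0],[-0.5,-0.18,1,0,0],[-0.5,-0.18,1,0,0],[-0.5,-0.18,1,0,0],[-0.5,-0.18,1,0,0],[-0.5,-0.18,1,0,0],[-0.5,-0.18,1,0,0]],
])

```text
clock: 8.15
tcp_pos: [0.6148, -0.293, 0.1461]
orientation: [-3.091, -0.563, 0.004]
contact_force: [0.3, 1.2, -0.6]
grip_width: 0.0643
gripper_force: 0.0
```

```bash
python3 - <<'E'
from h import *
go(*OBJ["green"],.018)
o=get_obs(); f=viewer.grab_frame("wrist"); print(w2pix(f,[*OBJ["green"],.044],o).round(),[(d["score"],d["rect"]) for d in viewer.trace(f,"objective_green")])
f=viewer.grab_frame("top"); 
cv2.imwrite("pics/t3.png",cv2.resize(f["pixels"][180:350,160:520,::-1],None,fx=2.2,fy=2.2,interpolation=cv2.INTER_CUBIC))
E
```

```text
t 8.15 tcp [ 0.6148 -0.293   0.1461] w 0.0643 scaled [0.026 0.004 0.641]
[[319. 231.]] [(0.9, [296.2, 193.0, 347.6, 256.1])]
```

View pics/t3.png

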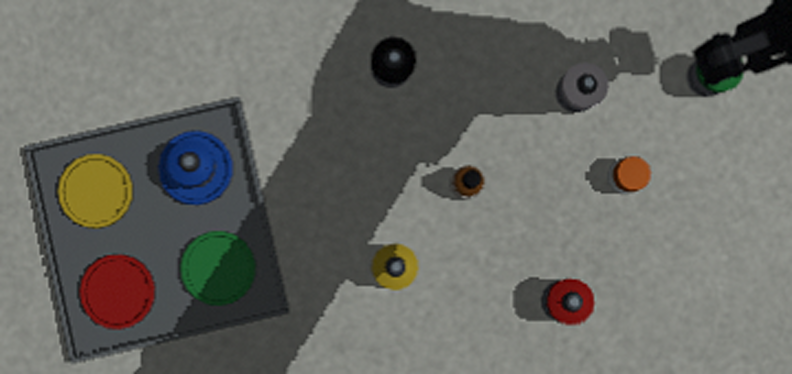

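Blue stands upright in its nest: collar around (190,163) in the crop, nose at (188,160). Now I'll grasp green.

Call:
play_rows([
  [[-0.5,0.025,0,0.15,0],[-0.5,0.025,0,0.35,0],[-0.5,0.025,0,0.53,0],[-0.5,0.025,0,0.61,0],[-0.5,0.025,0,0.64,0],[-0.5,0.025,0,0.64,0],[1,0.025,0,0.64,0],[1,0.025,0,0.64,0],[1,0.025,0,0.64,0],[1,0.025,0,0.64,0],[1,0.025,0,0.64,0],[1,0.025,0,0.64,0]],
])

```text
clock: 9.3
tcp_pos: [0.6228, -0.2884, 0.0227]
orientation: [3.087, 0.571, 0.006]
contact_force: [-0.4, 0.1, 7.6]
grip_width: 0.0331
gripper_force: 39.4
```

Call:
play_rows([
  [[1,0,0,0,0],[1,0,0,0,0],[1,0,0,-0.05,0],[1,0,0,-0.1,0],[1,0,0,-0.28,0],[1,0,0,-0.46,0],[1,0,0,-0.6,0],[1,0,0,-0.65,0],[1,0,0,-0.65,0]],
])

```text
clock: 10.05
tcp_pos: [0.623, -0.2888, 0.1545]
orientation: [3.086, 0.57, 0.009]
contact_force: [-1.1, -0.5, -1.7]
grip_width: 0.0328
gripper_force: 40.2
```

```bash
python3 - <<'E'
from h import *
go(*NEST["green"],.15)
E
```

```text
t 10.05 tcp [ 0.623  -0.2888  0.1545] w 0.0328 scaled [-0.067 -2.065  0.013]
```

Call:
play_rows([
  [[1,0,-0.1,0,0],[1,-0.01,-0.28,0,0],[1,-0.02,-0.46,0,0],[1,-0.03,-0.64,0,0],[1,-0.035,-0.82,0,0],[1,-0.035,-1,0,0]],
])

```text
clock: 10.55
tcp_pos: [0.5403, -0.1023, 0.1484]
orientation: [-3.088, -0.571, 0.006]
contact_force: [0.8, 1.1, -0.9]
grip_width: 0.0337
gripper_force: 40.2
```

Call:
play_rows([
  [[1,0,-0.18,0,0],[1,-0.01,-0.36,0,0],[1,-0.02,-0.54,0,0],[1,-0.03,-0.72,0,0],[1,-0.035,-0.88,0,0],[1,-0.035,-1,0,0],[1,-0.035,-1,0,0],[1,-0.035,-1,0,0]],
])

```text
clock: 11.22
tcp_pos: [0.4633, 0.0816, 0.149]
orientation: [-3.088, -0.577, 0.004]
contact_force: [0.5, -1.0, -1.6]
grip_width: 0.033
gripper_force: 40.3
```

```bash
python3 - <<'E'
from h import *
go(*NEST["green"],.034)
E
```

```text
t 11.22 tcp [0.4633 0.0816 0.149 ] w 0.033 scaled [ 0.019 -0.05   0.575]
```

Call:
play_rows([
  [[1,0.02,-0.05,0,0],[1,0.02,-0.05,0.1,0],[1,0.02,-0.05,0.28,0],[1,0.02,-0.05,0.44,0],[1,0.02,-0.05,0.53,0],[1,0.02,-0.05,0.57,0],[1,0.02,-0.05,0.57,0],[1,0.02,-0.05,0.57,0]],
])

```text
clock: 11.88
tcp_pos: [0.4655, 0.0912, 0.0364]
orientation: [3.089, 0.57, -0.0]
contact_force: [-0.1, 0.2, -1.5]
grip_width: 0.0333
gripper_force: 40.3
```

Call:
play_rows([
  [[1,0,0,0.01,0],[1,0,0,0.01,0],[1,0,0,0.01,0]],
])

```text
clock: 12.13
tcp_pos: [0.4659, 0.0915, 0.0353]
orientation: [3.089, 0.571, 0.003]
contact_force: [0.8, 0.1, -1.7]
grip_width: 0.0328
gripper_force: 40.3
```

Call:
play_rows([
  [[1,0,0,0.01,0],[1,0,0,0.01,0],[1,0,0,0.01,0]],
])

```text
clock: 12.38
tcp_pos: [0.4652, 0.0914, 0.0325]
orientation: [3.089, 0.571, 0.0]
contact_force: [0.1, 0.2, -1.6]
grip_width: 0.0331
gripper_force: 40.3
```

Call:
play_rows([
  [[1,0,0,0.01,0],[1,0,0,0.01,0],[1,0,0,0.01,0]],
])

```text
clock: 12.63
tcp_pos: [0.4663, 0.0916, 0.0315]
orientation: [3.089, 0.571, 0.003]
contact_force: [-1.0, -0.9, 12.0]
grip_width: 0.0331
gripper_force: 41.2
```

Call:
play_rows([
  [[1,0,0,0.005,0],[1,0,0,0.005,0],[1,0,0,0.005,0]],
])

```text
clock: 12.88
tcp_pos: [0.4668, 0.0917, 0.0313]
orientation: [3.089, 0.571, 0.005]
contact_force: [-4.2, -1.8, 22.6]
grip_width: 0.0334
gripper_force: 42.0
```

Green has made firm contact. I'll release it, rise and head for red.

Call:
play_rows([
  [[-0.2,0,0,-0.005,0],[-0.2,0,0,-0.005,0],[-0.2,0,0,-0.005,0],[-0.2,0,0,-0.005,0],[-0.3,0,0,-0.1,0],[-0.3,0,0,-0.28,0],[-0.5,0,0,-0.46,0],[-0.5,0,0,-0.6,0],[-0.5,0,0,-0.6,0]],
])

```text
clock: 13.63
tcp_pos: [0.4684, 0.0924, 0.1543]
orientation: [-3.089, -0.571, -0.014]
contact_force: [1.1, 0.8, 0.0]
grip_width: 0.0643
gripper_force: 0.0
```

```bash
python3 - <<'E'
from h import *
go(*OBJ["red"],.15)
E
```

```text
t 13.63 tcp [0.4684 0.0924 0.1543] w 0.0643 scaled [-0.604  1.203  0.018]
```

Call:
play_rows([
  [[-0.5,-0.29,0.6,0,0],[-0.5,-0.29,0.6,0,0],[-0.5,-0.29,0.6,0,0],[-0.5,-0.29,0.6,0,0]],
])

```text
clock: 13.97
tcp_pos: [0.4521, -0.0483, 0.1485]
orientation: [3.089, 0.559, -0.004]
contact_force: [0.3, -0.5, -0.1]
grip_width: 0.064
gripper_force: 0.0
```

Call:
play_rows([
  [[-0.5,-0.29,0.6,0,0],[-0.5,-0.29,0.6,0,0],[-0.5,-0.29,0.6,0,0],[-0.5,-0.29,0.6,0,0],[-0.5,-0.29,0.6,0,0],[-0.5,-0.29,0.6,0,0]],
])

```text
clock: 14.47
tcp_pos: [0.4423, -0.1741, 0.1487]
orientation: [-3.089, -0.569, 0.001]
contact_force: [0.6, 0.6, -0.2]
grip_width: 0.064
gripper_force: 0.0
```

```bash
python3 - <<'E'
from h import *
go(*OBJ["red"],.018)
o=get_obs(); f=viewer.grab_frame("wrist"); print(w2pix(f,[*OBJ["red"],.044],o).round(),[(d["score"],d["rect"]) for d in viewer.trace(f,"objective_red")])
E
```

```text
t 14.47 tcp [ 0.4423 -0.1741  0.1487] w 0.064 scaled [-0.006  0.005  0.653]
[[319. 239.]] [(0.91, [295.8, 205.5, 345.0, 264.2])]
```

Call:
play_rows([
  [[-0.5,0,0,0.15,0],[-0.5,0,0,0.35,0],[-0.5,0,0,0.54,0],[-0.5,0,0,0.62,0],[-0.5,0,0,0.65,0],[-0.5,0,0,0.65,0],[1,0,0,0.65,0],[1,0,0,0.65,0],[1,0,0,0.65,0],[1,0,0,0.65,0],[1,0,0,0.65,0],[1,0,0,0.65,0]],
])

```text
clock: 15.57
tcp_pos: [0.444, -0.1744, 0.0209]
orientation: [3.088, 0.571, 0.005]
contact_force: [-1.2, 1.2, 7.2]
grip_width: 0.0334
gripper_force: 39.3
```

Call:
play_rows([
  [[1,0,0,0,0],[1,0,0,0,0],[1,0,0,-0.05,0],[1,0,0,-0.1,0],[1,0,0,-0.28,0],[1,0,0,-0.46,0],[1,0,0,-0.6,0],[1,0,0,-0.65,0],[1,0,0,-0.65,0]],
])

```text
clock: 16.32
tcp_pos: [0.4443, -0.1749, 0.1527]
orientation: [3.086, 0.57, 0.009]
contact_force: [-0.3, -0.1, -1.9]
grip_width: 0.0329
gripper_force: 40.5
```

```bash
python3 - <<'E'
from h import *
go(*NEST["red"],.15)
E
```

```text
t 16.32 tcp [ 0.4443 -0.1749  0.1527] w 0.0329 scaled [ 0.612 -1.609  0.01 ]
```

Call:
play_rows([
  [[1,0.03,-0.09,0,0],[1,0.1,-0.26,0,0],[1,0.17,-0.43,0,0],[1,0.24,-0.62,0,0],[1,0.305,-0.805,0,0]],
])

```text
clock: 16.73
tcp_pos: [0.4406, -0.0007, 0.148]
orientation: [-3.089, -0.57, 0.004]
contact_force: [1.7, 0.3, -2.4]
grip_width: 0.0335
gripper_force: 40.5
```

Call:
play_rows([
  [[1,0.065,-0.18,0,0],[1,0.13,-0.36,0,0],[1,0.2,-0.54,0,0],[1,0.27,-0.7,0,0],[1,0.305,-0.805,0,0],[1,0.305,-0.805,0,0],[1,0.305,-0.805,0,0]],
])

```text
clock: 17.32
tcp_pos: [0.44, 0.171, 0.1479]
orientation: [3.088, 0.577, -0.004]
contact_force: [-0.1, -0.5, -2.1]
grip_width: 0.0331
gripper_force: 40.6
```

```bash
python3 - <<'E'
from h import *
go(*NEST["red"],.034)
o=get_obs(); f=viewer.grab_frame("wrist"); cv2.imwrite("pics/w3.png",f["pixels"][:,:,::-1])
E
```

```text
t 17.32 tcp [0.44   0.171  0.1479] w 0.0331 scaled [0.016 0.014 0.569]
```

View pics/w3.png

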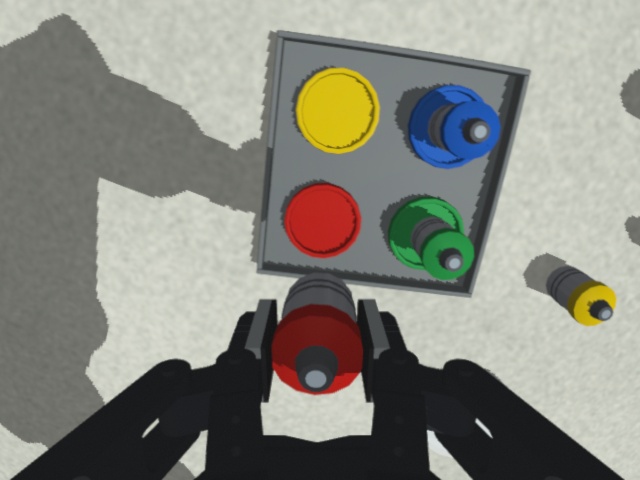

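Blue (450,125) and green (430,235) stand upright in their nests. Red is held above its empty nest at (322,219), so I'll lower it.

Call:
play_rows([
  [[1,0.015,0.01,0,0],[1,0.015,0.01,0.1,0],[1,0.015,0.01,0.28,0],[1,0.015,0.01,0.44,0],[1,0.015,0.01,0.53,0],[1,0.015,0.01,0.57,0],[1,0.015,0.01,0.57,0],[1,0.015,0.01,0.57,0]],
])

```text
clock: 18.03
tcp_pos: [0.4454, 0.1687, 0.0356]
orientation: [3.089, 0.569, 0.0]
contact_force: [-0.7, -0.2, -1.8]
grip_width: 0.0331
gripper_force: 40.5
```

Call:
play_rows([
  [[1,0,0,0.01,0],[1,0,0,0.01,0],[1,0,0,0.02,0],[1,0,0,0.02,0],[1,0,0,0.02,0]],
])

```text
clock: 18.45
tcp_pos: [0.4451, 0.1694, 0.0317]
orientation: [-3.089, -0.571, -0.001]
contact_force: [0.5, 0.8, -2.0]
grip_width: 0.033
gripper_force: 40.5
```

Call:
play_rows([
  [[1,0,0,0.01,0],[1,0,0,0.01,0],[1,0,0,0.01,0]],
])

```text
clock: 18.7
tcp_pos: [0.4456, 0.1696, 0.03]
orientation: [-3.089, -0.571, -0.002]
contact_force: [-1.2, -1.2, 6.5]
grip_width: 0.0333
gripper_force: 41.1
```

Contact at 0.030, so I'll release with a narrower opening and rise.

Call:
play_rows([
  [[-0.15,0,0,0,0],[-0.15,0,0,0,0],[-0.15,0,0,0,0],[-0.15,0,0,0,0],[-0.15,0,0,-0.1,0],[-0.15,0,0,-0.28,0],[-0.3,0,0,-0.46,0],[-0.5,0,0,-0.6,0],[-0.5,0,0,-0.6,0]],
])

```text
clock: 19.45
tcp_pos: [0.448, 0.171, 0.1545]
orientation: [-3.087, -0.571, -0.014]
contact_force: [0.8, -0.4, 0.2]
grip_width: 0.064
gripper_force: 0.0
```

```bash
python3 - <<'E'
from h import *
go(*OBJ["yellow"],.15)
E
```

```text
t 19.45 tcp [0.448  0.171  0.1545] w 0.064 scaled [-0.299  1.029  0.02 ]
```

Call:
play_rows([
  [[-0.5,-0.29,1,0,0],[-0.5,-0.29,1,0,0],[-0.5,-0.29,1,0,0],[-0.5,-0.29,1,0,0],[-0.5,-0.29,1,0,0],[-0.5,-0.29,1,0,0],[-0.5,-0.29,1,0,0],[-0.5,-0.29,1,0,0]],
])

```text
clock: 20.12
tcp_pos: [0.4621, -0.0378, 0.1489]
orientation: [-3.089, -0.571, 0.001]
contact_force: [-0.2, 0.2, 0.5]
grip_width: 0.0639
gripper_force: 0.0
```

```bash
python3 - <<'E'
from h import *
go(*OBJ["yellow"],.018)
o=get_obs(); f=viewer.grab_frame("wrist"); print(w2pix(f,[*OBJ["yellow"],.044],o).round(),[(d["score"],d["rect"]) for d in viewer.trace(f,"objective_yellow")])
E
```

```text
t 20.12 tcp [ 0.4621 -0.0378  0.1489] w 0.0639 scaled [0.009 0.029 0.655]
[[326. 234.]] [(0.88, [301.6, 200.4, 352.8, 261.0])]
```

Call:
play_rows([
  [[-0.5,0.01,0.03,0.1,0],[-0.5,0.01,0.03,0.3,0],[-0.5,0.01,0.03,0.5,0],[-0.5,0.01,0.03,0.62,0],[-0.5,0.01,0.03,0.65,0],[-0.5,0.01,0.03,0.65,0],[1,0.01,0.03,0.65,0],[1,0.01,0.03,0.65,0],[1,0.01,0.03,0.65,0],[1,0.01,0.03,0.65,0],[1,0.01,0.03,0.65,0],[1,0.01,0.03,0.65,0]],
])

```text
clock: 21.22
tcp_pos: [0.4679, -0.0429, 0.0211]
orientation: [3.089, 0.571, 0.006]
contact_force: [-1.0, 0.7, 6.9]
grip_width: 0.0332
gripper_force: 39.4
```

Call:
play_rows([
  [[1,0,0,0,0],[1,0,0,0,0],[1,0,0,-0.05,0],[1,0,0,-0.1,0],[1,0,0,-0.28,0],[1,0,0,-0.46,0],[1,0,0,-0.6,0],[1,0,0,-0.65,0],[1,0,0,-0.65,0]],
])

```text
clock: 21.97
tcp_pos: [0.4681, -0.0433, 0.1527]
orientation: [3.088, 0.57, 0.01]
contact_force: [0.9, -0.3, -2.9]
grip_width: 0.033
gripper_force: 40.6
```

```bash
python3 - <<'E'
from h import *
go(*NEST["yellow"],.15)
E
```

```text
t 21.97 tcp [ 0.4681 -0.0433  0.1527] w 0.033 scaled [ 0.663 -0.99   0.014]
```

Call:
play_rows([
  [[1,0.06,-0.09,0,0],[1,0.17,-0.25,0,0],[1,0.28,-0.41,0,0],[1,0.39,-0.58,0,0],[1,0.5,-0.75,0,0],[1,0.6,-0.9,0,0],[1,0.66,-0.99,0,0],[1,0.66,-0.99,0,0],[1,0.66,-0.99,0,0]],
])

```text
clock: 22.72
tcp_pos: [0.5174, 0.1902, 0.1475]
orientation: [3.088, 0.576, -0.005]
contact_force: [-1.1, -1.6, -1.6]
grip_width: 0.0334
gripper_force: 40.6
```

```bash
python3 - <<'E'
from h import *
go(*NEST["yellow"],.034)
E
```

```text
t 22.72 tcp [0.5174 0.1902 0.1475] w 0.0334 scaled [0.017 0.013 0.568]
```

Call:
play_rows([
  [[1,0.015,0.01,0,0],[1,0.015,0.01,0.1,0],[1,0.015,0.01,0.28,0],[1,0.015,0.01,0.44,0],[1,0.015,0.01,0.53,0],[1,0.015,0.01,0.57,0],[1,0.015,0.01,0.57,0],[1,0.015,0.01,0.57,0]],
])

```text
clock: 23.38
tcp_pos: [0.5227, 0.1873, 0.0356]
orientation: [3.089, 0.569, 0.0]
contact_force: [0.1, 0.1, -1.9]
grip_width: 0.0328
gripper_force: 40.6
```

Call:
play_rows([
  [[1,0,0,0.01,0],[1,0,0,0.01,0],[1,0,0,0.02,0],[1,0,0,0.02,0],[1,0,0,0.02,0]],
])

```text
clock: 23.8
tcp_pos: [0.5224, 0.1883, 0.0317]
orientation: [-3.089, -0.571, -0.001]
contact_force: [0.1, -0.0, -2.7]
grip_width: 0.0333
gripper_force: 40.6
```

Call:
play_rows([
  [[1,0,0,0.01,0],[1,0,0,0.01,0],[1,0,0,0.01,0]],
])

```text
clock: 24.05
tcp_pos: [0.5229, 0.1884, 0.0302]
orientation: [3.089, 0.571, 0.002]
contact_force: [-1.5, -1.4, 6.5]
grip_width: 0.0329
gripper_force: 41.2
```

Contact. I'll release, rise and back off toward +x, clear of the tray, for a final look.

Call:
play_rows([
  [[-0.15,0,0,0,0],[-0.15,0,0,0,0],[-0.15,0,0,0,0],[-0.15,0,0,0,0],[-0.15,0,0,-0.1,0],[-0.15,0,0,-0.28,0],[-0.15,0,0,-0.46,0],[-0.15,0,0,-0.6,0],[-0.15,0,0,-0.6,0]],
])

```text
clock: 24.8
tcp_pos: [0.5256, 0.19, 0.1552]
orientation: [-3.087, -0.571, -0.015]
contact_force: [0.8, 0.7, -1.1]
grip_width: 0.049
gripper_force: 0.0
```

Call:
play_rows([
  [[-0.15,0,1,-0.3,0],[-0.15,0,1,-0.3,0],[-0.15,0,1,-0.3,0],[-0.15,0,1,-0.3,0],[-0.15,0,1,-0.3,0],[-0.15,0,1,-0.3,0],[-0.15,0,1,-0.3,0]],
])

```text
clock: 25.38
tcp_pos: [0.5946, -0.0021, 0.2093]
orientation: [3.09, 0.562, 0.001]
contact_force: [0.3, 1.4, -0.7]
grip_width: 0.0492
gripper_force: 0.0
```

Call:
play_rows([
  [[-0.15,0,0.8,0,0],[-0.15,0,0.8,0,0],[-0.15,0,0.8,0,0],[-0.15,0,0.8,0,0],[-0.15,0,0.8,0,0],[-0.15,0,0.8,0,0],[-0.15,0,0.8,0,0]],
])

```text
clock: 25.97
tcp_pos: [0.6506, -0.1455, 0.2083]
orientation: [-3.087, -0.574, 0.002]
contact_force: [0.1, 0.5, -0.0]
grip_width: 0.0487
gripper_force: 0.0
```

```bash
python3 - <<'E'
from h import *
f=viewer.grab_frame("top"); hsv=cv2.cvtColor(f["pixels"],cv2.COLOR_RGB2HSV)
print({c:[w2pix(f,[*NEST[c],z])[0].round(1).tolist() for z in (.013,.065)] for c in NEST})
cv2.imwrite("pics/t4.png",cv2.resize(f["pixels"][180:350,160:520,::-1],None,fx=2.2,fy=2.2,interpolation=cv2.INTER_CUBIC))
E
```

```text
{'red': [[212.9, 312.1], [208.1, 312.3]], 'yellow': [[202.8, 266.3], [197.5, 264.1]], 'green': [[258.6, 301.5], [256.2, 301.1]], 'blue': [[248.3, 256.0], [245.3, 253.2]]}
```

View pics/t4.png

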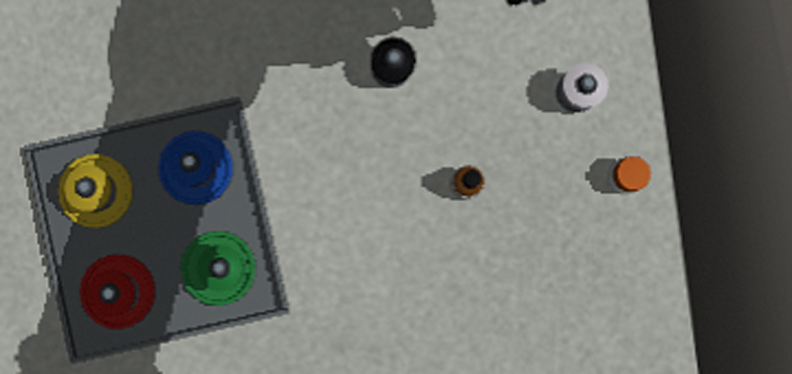

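In the top view all four noses sit inside their own nests, and white and black are unmoved. Green's nose is about 3 px off the prediction, so I'll check its tilt from the side.

```bash
python3 - <<'E'
from h import *
f=viewer.grab_frame("side"); t=viewer.grab_frame("top")
print({c:[w2pix(f,[*NEST[c],z])[0].round(1).tolist() for z in (.009,.044,.065)] for c in NEST})
p=w2pix(f,[.492,.14,.03])[0].astype(int); x0,y0=p[0]-80,p[1]-60; print(x0,y0)
cv2.imwrite("pics/s4.png",cv2.resize(f["pixels"][y0:y0+120,x0:x0+160,::-1],None,fx=5,fy=5,interpolation=cv2.INTER_CUBIC))
cv2.imwrite("pics/t5.png",cv2.resize(t["pixels"][230:345,170:290,::-1],None,fx=5,fy=5,interpolation=cv2.INTER_CUBIC))
E
```

```text
{'red': [[356.1, 330.6], [357.2, 311.5], [357.9, 299.7]], 'yellow': [[301.7, 329.3], [301.6, 310.2], [301.6, 298.3]], 'green': [[354.8, 298.3], [355.8, 280.0], [356.4, 268.8]], 'blue': [[304.6, 297.0], [304.6, 278.8], [304.7, 267.5]]}
249 241
```

View pics/s4.png

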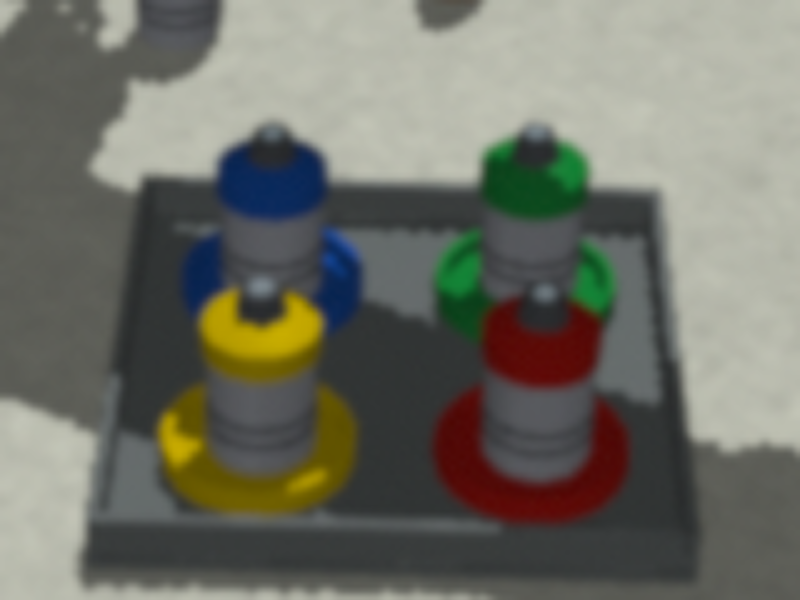

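View pics/t5.png

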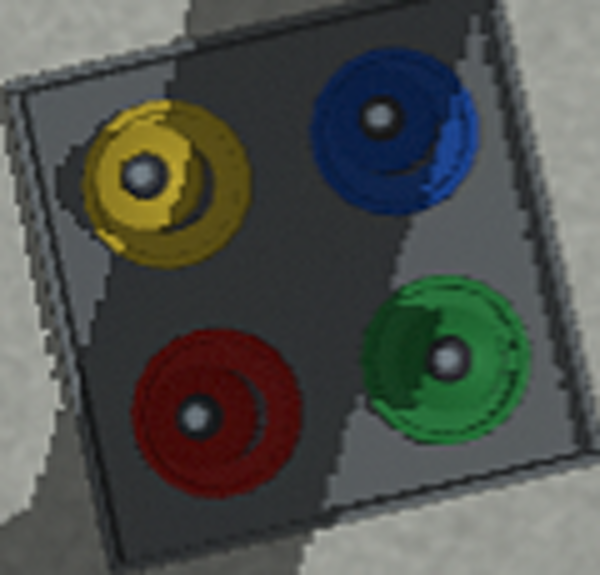

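All four stand flat and upright in the right nests. Green is about 5 mm off centre, well within the 12.5 mm limit. I'll hand in.

```bash
python3 -c "
from bench import r
print(r.hand_in())"
```

```text
the job is handed in; nothing more can be done
None
```

The red, yellow, green and blue objectives stand upright in the nests of their own colour, the white and black ones were left where they stood, and the job is handed in after about 26 s of robot time; the hand-in returned no verdict.

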